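Hold the volume clamp open at its mark

TASK

Make the sprung book clamp ready for the archive volume that waits on the grey mat: lift the wooden stop block out of the clamp and set it down flat in the green tray without dropping it, then pull the clamp's red handle, away from the fixed jaw, until the pointer stands on the stripe of the same colour as that volume's label. Finish while still holding the jaw there against its spring (it snaps shut if let go), and leave everything else where it stands.

Things in the scene. Friction and masses are not known exactly. Their poses are not given: they have to be found in the camera images.
- clamp: grey bench clamp fixed to the desk, base plate 240 x 165 x 14 mm. Origin on the desk under the red handle of the shut jaw; x points from the sliding jaw to the fixed wooden jaw (which spans x = 27 to 47 mm, 62 mm high), z up. The jaw opens along -x, roughly towards the robot. Along the +y side, y = 59 to 93 mm, runs a white scale rail, 25 mm high, with three coloured stripes
- channel (a point): middle of the floor of the clamp's channel, 14 mm above the desk, axes as the clamp's. The channel runs 125 mm along x from the shut jaw (+x end) to a fixed end plate (-x end, 14 mm thick, 44 mm above the desk) and is 60 mm wide between guides that stand 26 mm above the desk
- jaw (a joint): opening of the sliding jaw in m: 0 shut, up to 0.12; a spring pulls it shut with about 5 N at 0, 7.5 N at 0.045, 9 N at 0.070 and 10.5 N at 0.095. While the stop block lies in the channel the jaw opens only about 20 mm
- jaw_handle (a point): middle of the gripping part of the red upright handle on the sliding jaw, 105 mm above the desk, 20 mm below the handle's top. The handle is a plate 14 mm thick along the clamp's x, 50 mm wide along its y, free from 55 to 125 mm above the desk; it moves with the jaw and is directly above the clamp's origin when shut
- pointer_tip (a point): outer end of the thin black pointer that sticks out of the jaw's side (+y of the clamp) over the scale rail; it has the same x as the handle's middle, in the clamp's frame
- stripe_green (a point): green stripe on the clamp's white scale rail, 12 mm wide along the slide; this point is its centre, 45 mm behind the shut jaw's pointer (jaw value 0.045), 25 mm above the table
- stripe_yellow (a point): yellow stripe on the clamp's white scale rail, 12 mm wide along the slide; this point is its centre, 70 mm behind the shut jaw's pointer (jaw value 0.070), 25 mm above the table
- stripe_blue (a point): blue stripe on the clamp's white scale rail, 12 mm wide along the slide; this point is its centre, 95 mm behind the shut jaw's pointer (jaw value 0.095), 25 mm above the table
- stop_block: pale wooden stop block lying loose in the channel behind the jaw, about 0.22 kg: body 105 (x) x 40 (y) x 36 mm, and on its middle an upright tab 44 mm long (x), 16 mm thick (y), rising from 36 to 78 mm above its underside, to pinch from above. Origin at the centre of its underside
- tray: green open tray fixed to the desk, outside 220 (x) x 130 (y) x 30 mm, walls and floor 5 mm; origin at the centre of its underside, on the desk
- mat: grey felt mat 210 (x) x 230 mm lying flat on the robot's left; origin at its centre. Exactly one of the three volumes lies on it
- volume_green: kraft-cardboard archive volume lying flat, 110 x 150 mm and 34 mm thick, with a green label band around its middle; origin at the centre of its underside. Bystander: not to be moved; it only tells the colour if it is the one on the mat
- volume_yellow: kraft-cardboard archive volume lying flat, 110 x 150 mm and 58 mm thick, with a yellow label band around its middle; origin at the centre of its underside. Bystander: not to be moved; it only tells the colour if it is the one on the mat
- volume_blue: kraft-cardboard archive volume lying flat, 110 x 150 mm and 82 mm thick, with a blue label band around its middle; origin at the centre of its underside. Bystander: not to be moved; it only tells the colour if it is the one on the mat
- paper_cup: white paper cup, 72 mm across the rim, 90 mm tall; origin at the centre of its underside; a bystander
- stapler: blue and black stapler, 130 x 34 x 44 mm, lying along its own x; origin at the centre of its underside; a bystander
- glue_jar: white jar with an orange cap, 56 mm across, 80 mm tall; origin at the centre of its underside; a bystander
- dome_magnifier: clear dome magnifier with a brass band, 90 mm across, 32 mm tall; origin at the centre of its underside; a bystander
- ink_pad: black and red ink pad, 90 x 65 x 14 mm; origin at the centre of its underside; a bystander

How it is judged (in metres and radians):
On the way, in this order (a step that is already met when the one before it is completed fails the run):
1. the stop block lies flat and released in the tray, the jaw still shut (x of stop_block in the frame of tray between -0.065 and 0.065 m and y of stop_block in the frame of tray between -0.05 and 0.05 m and z of stop_block in the frame of tray below 0.012 m and angle between stop_block's own z axis and vertical below 0.12 rad and linear speed of stop_block below 0.02 m/s and contact force between the fingers and stop_block below 0.05 N and value of joint jaw below 0.03 m), for 0.2 s.
2. the fingers hold the jaw with its pointer on the stripe of the waiting volume's colour (((horizontal distance between volume_green and mat below 0.1 m and x of pointer_tip in the frame of clamp between -0.0515 and -0.0385 m) or (horizontal distance between volume_yellow and mat below 0.1 m and x of pointer_tip in the frame of clamp between -0.0765 and -0.0635 m) or (horizontal distance between volume_blue and mat below 0.1 m and x of pointer_tip in the frame of clamp between -0.1015 and -0.0885 m)) and contact force between the fingers and jaw above 3 N and contact force between jaw and stop_block below 0.05 N), for 0.3 s.
At the end, for the whole second after the job is handed in: The fingers hold the jaw still (more than 3 N on it), its pointer within 6.5 mm of the centre line of the stripe whose colour is that of the volume on the mat; the stop block lies flat and released in the tray, inside its walls, and does not touch the jaw (all of step 2 and x of stop_block in the frame of tray between -0.065 and 0.065 m and y of stop_block in the frame of tray between -0.05 and 0.05 m and z of stop_block in the frame of tray below 0.012 m and angle between stop_block's own z axis and vertical below 0.12 rad and linear speed of stop_block below 0.02 m/s and contact force between the fingers and stop_block below 0.05 N and velocity of joint jaw between -0.01 and 0.01 m/s); the arm keeps its last pose, push and grip.
It fails at once if the stop block is dropped (out of the fingers with its underside over 60 mm above the desk) (height (world z) of stop_block above 0.06 m and contact force between the fingers and stop_block below 0.02 N).
It fails at once if a volume or another bystander is moved more than 30 mm (distance of any of volume_green, volume_yellow, volume_blue, paper_cup, stapler, glue_jar, dome_magnifier, ink_pad from where it was at the start of the episode above 0.03 m).
It fails at once if the cup or the jar is tipped over (angle between any of paper_cup, glue_jar's own z axis and vertical above 0.6 rad).
It also fails if it takes over 51 s, if anything falls off the work surface, if the arm or the gripper's body presses on something with over 40 N, if the wrist force passes 120 N, or if a joint passes its speed limit or range.

ROBOT

A 6-joint arm with a two-finger parallel gripper is mounted at the origin on the work surface. World frame = base frame: x ahead of the robot, y to its left, z up, the work surface at z = 0. Lengths are in mm, angles in rad, forces in N, time in s.
With the tool pointing down it reaches from about 350 to 975 mm from the base axis. Payload 7.1 kg.
Tool frame: the origin (TCP) lies on the front face of the gripper's body, between the roots of the fingers; the fingertips stand 80 mm ahead of it and the grasp point (between the pads) lies 61 mm ahead of it; z points along the fingers, y is the line along which they close (so a half turn about z gives the same grasp; the last joint's range is limited). The gripper opens to 88 mm and grips with 3 to 60 N. Pads are 20 mm wide; open, the fingers measure 115 mm over their backs; the gripper's body (75 mm by 178 mm) begins 61 mm behind the grasp point.
Start: joints at [-1.197, 0.423, 1.63, -0, 1.089, -0.019], TCP at [239.251, -577.377, 302.675] pointing down, gripper open.
Joint ranges: [-3, 3], [-0.9, 2.11], [0.09, 2.58], [-1.31, 4.45], [0.11, 2.69], [-2.54, 2.54]. Speed limits (rad/s): [2.39, 2.39, 3.01, 3.14, 3.14, 3.14].

INTERFACE

Orientations are given as a rotation vector (axis times angle).
In Python, from workcell import readout, vision, close_job gives the robot as it stands.
- The arm moves only by the tool servo_tool, never from a script. Its argument "plan" is a list that holds one entry, the list of rows, each a list of 7 numbers: the gripper command: -1 is fully open, 1 is shut, values between are in proportion, then the shift along the world's x, y, z in units of 40 mm (1.0 is 40 mm), then the turn, a rotation vector about the world's x, y, z in units of 5 degrees (1.0 is 5 degrees). A call has 1 to 5 rows; each row shifts and turns the commanded pose from where the row before left it; what a row does not reach is not made up. A row lasts 1/12 s, in which the tool goes at most 41.7 mm and 7.16 degrees, less where a joint would pass 70% of its speed; a pose out of reach is approached as far as the arm can. A call is refused whole if a number of a shift passes 1 or a number of a turn 1, either way. A call with a gripper value outside its range is refused whole. The fingers move at their own pace and stop on an object; the grip force is fixed at half the most. Time passes only in rows, so rows that do not move let the fingers close. It gives the time, the measured TCP pose, the force, the opening and the grip force at its end, in the units of the state.
- readout.get_obs(): the state, without advancing time (a new reading comes with each control period).
- vision.get_image(name): name is "scene" or "top"; returns the picture (420x560x3 uint8, red, green, blue); there is no depth.
- vision.camera_params(name): a dict with "fx", "fy", "cx", "cy" (pixels), "D" ([k1, k2, p1, p2, k3] as OpenCV has them; the pictures are not rectified), "rvec" (rotation vector, rad) and "tvec" (3), from world to camera coordinates, as OpenCV has them. Camera axes: x right, y down, z forward; pixel columns grow to the right and rows downward; lengths in mm; the calibration is good to about 2 mm. A picture is of the moment at which its call begins. camera_params takes no time and is no camera call.
- close_job(): hands the job in; it is judged then, once.
The state is a dict: "t": time; "qpos": joint angles; "qvel": joint speeds; "joint_torque": joint torques, N m; "ee_pos": TCP position; "orientation": TCP orientation; "ft_force": force on the tool from outside, world axes, zero at the start; "moment": the same for the moment, N m; "width": finger opening in mm; "grasp_force": force on a finger pad.
Only numpy, scipy, OpenCV 4.12 (cv2) and the standard library are available. Lean on these libraries where they do the work, as an engineer would, in place of code of your own. Each camera call takes 0.05 s, during which the arm holds its last target. There are 200 camera calls.

## Working session

There is one attempt and no reset: what is moved stays moved. The work goes in short steps, Python scripts to look and compute and a tool call to move; the robot and the scene stay as the last step left them, time stands still between calls to the robot, and variables do not carry over. Pictures are saved under pics/ and viewed, at most 10 in all, crops included, and the job is handed in when it is done.

Besides the shell and the picture viewer there is one more tool, called after "Call:" in YAML: its name, and indented under it one key for each argument. servo_tool: Moves the arm, as the interface text tells. Its arguments: {"type":"object","properties":{"plan":{"type":"array"}},"required":["plan"]}

```bash
mkdir -p pics; cat > h.py <<'E'
import numpy as np, cv2
from workcell import readout, vision
def grab(n,f):
    im=vision.get_image(n); cv2.imwrite('pics/'+f,cv2.cvtColor(im,cv2.COLOR_RGB2BGR)); return im
def cam(n):
    p=vision.camera_params(n); K=np.array([[p['fx'],0,p['cx']],[0,p['fy'],p['cy']],[0,0,1]],float)
    return K,np.array(p['D'],float),np.array(p['rvec'],float),np.array(p['tvec'],float)
def ray(n,uv):
    K,D,r,t=cam(n); R=cv2.Rodrigues(r)[0]
    q=cv2.undistortPoints(np.array(uv,float).reshape(-1,1,2),K,D).reshape(-1,2)
    return -R.T@t.ravel(), np.c_[q,np.ones(len(q))]@R
def onz(n,uv,z):
    c,d=ray(n,uv); return c+d*((z-c[2])/d[:,2])[:,None]
def proj(n,P):
    K,D,r,t=cam(n); return cv2.projectPoints(np.array(P,float).reshape(-1,1,3),r,t,K,D)[0].reshape(-1,2)
E
python3 - <<'E'
from h import *
for n in('top','scene'):
    grab(n,n+'0.png'); print(n,ray(n,[[280,210]]))
print(readout.get_obs())
E
```

```text
top (array([ 399.59960541,  -24.92677395, 1832.59062344]), array([[ 0.08031207,  0.01342193, -0.99678716]]))
scene (array([1304.29586157,  565.44742404,  837.6041611 ]), array([[-0.64096126, -0.49039827, -0.59055739]]))
{'t': 0.1, 'qpos': array([-1.19701225e+00,  4.23742711e-01,  1.63055828e+00,  3.43467801e-05,
        1.08861371e+00, -1.89964121e-02]), 'qvel': array([ 0.00030702, -0.00309925, -0.00138488,  0.00124617,  0.00167984,
        0.00016141]), 'joint_torque': array([ 9.45068382e-05, -5.45617068e+01, -2.74325073e+01,  6.44517085e-02,
        1.88006664e-02, -5.43089106e-05]), 'ee_pos': array([ 239.12146258, -577.04772205,  302.01464515]), 'orientation': array([-3.07992619e+00, -6.12740205e-01,  3.19294408e-04]), 'ft_force': array([-0.19975565,  0.62274962, -0.8949222 ]), 'moment': array([-0.00737701, -0.01232601, -0.02679989]), 'grasp_force': 0.0, 'width': 87.7033208707604}
```

View pics/top0.png

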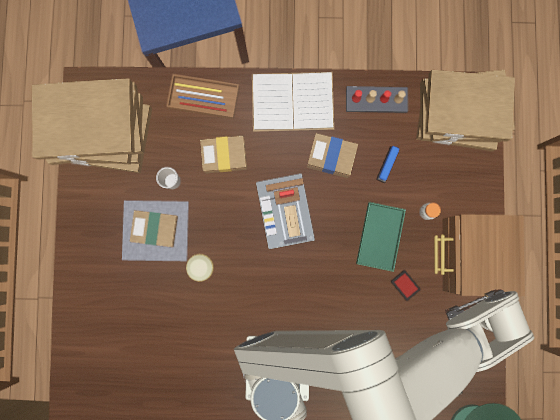

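View pics/scene0.png

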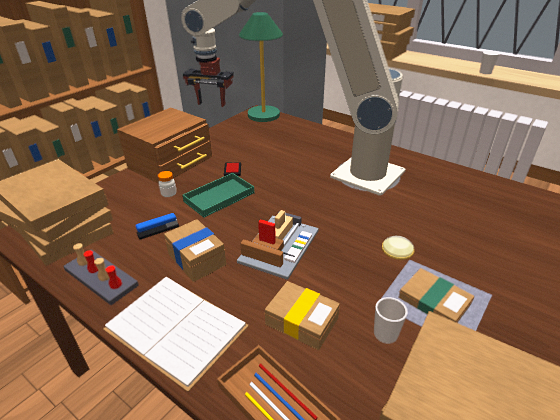

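The green volume (label at about (155,228)) lies on the mat in the top view. The clamp is near (287,212), the tray near (381,237). Next I zoom in on the clamp and measure by colour.

```bash
python3 - <<'E'
from h import *
im=cv2.imread('pics/top0.png'); cv2.imwrite('pics/crop0.png',cv2.resize(im[165:255,245:325],None,fx=6,fy=6,interpolation=cv2.INTER_CUBIC))
im2=cv2.imread('pics/scene0.png'); cv2.imwrite('pics/crop1.png',cv2.resize(im2[200:280,230:330],None,fx=7,fy=7,interpolation=cv2.INTER_CUBIC))
print(proj('top',[[0,0,0],[240,-577,302]]))
def blobs(n,img,lo,hi,box,k=0):
    hsv=cv2.cvtColor(img,cv2.COLOR_BGR2HSV); m=cv2.inRange(hsv,lo,hi); M=np.zeros_like(m); x0,y0,x1,y1=box; M[y0:y1,x0:x1]=m[y0:y1,x0:x1]
    out=[]
    for c in cv2.findContours(M,0,1)[0]:
        a=cv2.contourArea(c)
        if a>=4: r=cv2.minAreaRect(c); out.append((a,r))
    return sorted(out,key=lambda o:-o[0])[:4]
for nm,lo,hi,box,z in [('tray',(60,60,20),(95,255,255),(340,190,425,285),30),('red',(0,150,80),(8,255,255),(250,165,325,255),125),
  ('grn',(50,60,40),(90,255,255),(250,165,325,255),25),('yel',(20,100,120),(35,255,255),(250,165,325,255),25),('blu',(100,100,60),(130,255,255),(250,165,325,255),25),('mat_label',(60,60,20),(95,255,255),(120,195,190,265),34)]:
    for a,r in blobs('top',im,lo,hi,box): 
        print(nm,a,[np.round(v,1) for v in r], onz('top',[r[0]],z).round(1)); 
        if nm=='tray': print(onz('top',cv2.boxPoints(r),30).round(0))
E
```

```text
[[277.58354698 367.30176426]
 [474.05605376 309.05486526]]
tray 2262.0 [array([380.7, 236.2]), array([37.9, 63. ]), np.float64(11.3)] [[ 458.7 -350.4   30. ]]
[[ 364. -265.   30.]
 [ 578. -307.   30.]
 [ 554. -437.   30.]
 [ 340. -394.   30.]]
red 41.5 [array([286.2, 193.1]), array([ 4.5, 14.1]), np.float64(78.7)] [[593.4 -21.5 125. ]]
grn 7.5 [array([267.1, 212.1]), array([1.8, 8. ]), np.float64(78.7)] [[537.4  44.1  25. ]]
yel 12.5 [array([268.6, 219.3]), array([2.4, 8.8]), np.float64(78.7)] [[512.3  38.7  25. ]]
blu 8.0 [array([270. , 226.1]), array([1.8, 8.2]), np.float64(78.7)] [[488.7  33.2  25. ]]
mat_label 274.5 [array([152.3, 228. ]), array([10. , 31.5]), np.float64(7.8)] [[475.8 441.   34. ]]
```

View pics/crop0.png

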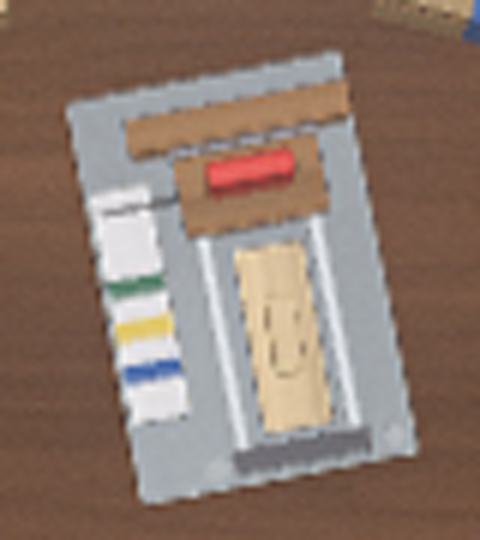

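View pics/crop1.png

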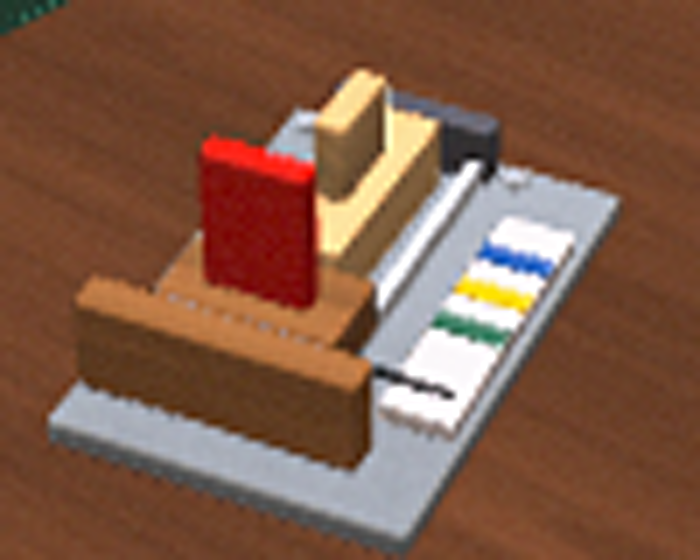

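Red handle at (286,193) px; pale block body centre at about (292,221.5) with its tab about the middle, in the top crop. Pointer over the white rail at about (262,200). Now I fit plate, tray and block.

```bash
python3 - <<'E'
from h import *
T=lambda p:np.array(p,float)/6+[245,165]-0.4
S=lambda p:np.array(p,float)/7+[230,200]-0.4
def yaw(d): return np.degrees(np.arctan2(d[1],d[0]))
pl=onz('top',T([[70,105],[340,55],[417,453],[145,502]]),14)
print('plate',pl.round(0)[:,:2],pl.mean(0).round(1),yaw(pl[0]-pl[3]),yaw(pl[1]-pl[2]),yaw(pl[0]-pl[1]),np.linalg.norm(pl[0]-pl[3]),np.linalg.norm(pl[0]-pl[1]))
b=onz('top',T([[235,252],[300,243],[332,428],[267,433]]),50)
print('body',b.round(0)[:,:2],b.mean(0).round(1),yaw(b[0]-b[3]),yaw(b[1]-b[2]),np.linalg.norm(b[0]-b[3]),np.linalg.norm(b[0]-b[1]))
t=onz('scene',S([[318,120],[345,132],[385,80],[360,70]]),92)
print('tabtop scene',t.round(0)[:,:2],t.mean(0).round(1),yaw(t[0]-t[3]),yaw(t[1]-t[2]))
print('tab top', onz('top',T([[286,333]]),92))
h=onz('scene',S([[202,142],[313,172]]),125);print('handle top far(+x) edge',h)
r=onz('scene',S([[500,215],[575,235],[455,430],[385,408]]),25);print('rail',r.round(0),yaw(r[3]-r[0]),yaw(r[2]-r[1]))
g=onz('scene',S([[471,327],[496,294],[517,257]]),25);print(g.round(1),yaw(g[0]-g[2]))
im=cv2.imread('pics/scene0.png');hsv=cv2.cvtColor(im,cv2.COLOR_BGR2HSV);m=cv2.inRange(hsv,(60,60,20),(95,255,255));m[:165]=0;m[220:]=0;m[:,:175]=0;m[:,262:]=0
c=max(cv2.findContours(m,0,1)[0],key=cv2.contourArea);q=cv2.approxPolyDP(c,4,True).reshape(-1,2);print(q,onz('scene',q,30).round(0))
print(readout.get_obs()['qpos'])
E
```

```text
plate [[ 643.   84.]
 [ 675.  -73.]
 [ 443. -121.]
 [ 412.   37.]] [543.2 -18.3  14. ] 11.664242065521627 11.55981950495708 101.37547639903579 236.2831874063663 160.92635411155308
body [[555. -14.]
 [561. -51.]
 [455. -70.]
 [452. -33.]] [505.8 -42.1  50. ] 10.820602411046456 10.526757960077077 105.08625871193674 37.54058759513962
tabtop scene [[531. -45.]
 [531. -31.]
 [491. -39.]
 [492. -52.]] [511.2 -41.9  92. ] 10.486587731273607 12.02387619541059
tab top [[506.53429576 -43.02347669  92.        ]]
handle top far(+x) edge [[604.87994687 -46.82437199 125.        ]
 [593.74137582   1.29944745 125.        ]]
rail [[469.   8.  25.]
 [461.  43.  25.]
 [594.  73.  25.]
 [601.  42.  25.]] 14.386756889655773 12.62173034321737
[[538.5  41.3  25. ]
 [514.5  37.6  25. ]
 [488.6  30.8  25. ]] 11.930143572014343
[[253 186]
 [230 173]
 [183 198]
 [205 216]
 [252 193]] [[ 369. -271.   30.]
 [ 351. -400.   30.]
 [ 571. -417.   30.]
 [ 599. -282.   30.]
 [ 405. -245.   30.]]
[-1.19701225e+00  4.23742711e-01  1.63055828e+00  3.43467801e-05
  1.08861371e+00 -1.89964121e-02]
```

Plate 236×161 (given 240×165) and body 105×38 agree with the given sizes. The result:
- Clamp yaw is about 11.5°, with the origin near (596,−22).
- Block is near (508,−42), yaw about 11°.
- Tray is at (459,−350), yaw −11°.
- The waiting volume is green, so the target is 45 mm.

I move above the block.

Call:
servo_tool:
  plan:
    - [[-1,0.336,0.669,0,0,0,-0.11],[-1,0.336,0.669,0,0,0,-0.11],[-1,0.336,0.669,0,0,0,-0.11],[-1,0.336,0.669,0,0,0,-0.11],[-1,0.336,0.669,0,0,0,-0.11]]

```text
t: 0.52
ee_pos: [306.6, -442.2, 302.3]
orientation: [-3.095, -0.537, 0.0]
ft_force: [0.5, 0.2, 0.8]
width: 87.8
grasp_force: 0.0
```

Call:
servo_tool:
  plan:
    - [[-1,0.336,0.669,0,0,0,-0.11],[-1,0.336,0.669,0,0,0,-0.11],[-1,0.336,0.669,0,0,0,-0.11],[-1,0.336,0.669,0,0,0,-0.11],[-1,0.336,0.669,0,0,0,-0.11]]

```text
t: 0.93
ee_pos: [373.9, -308.3, 302.5]
orientation: [-3.107, -0.463, 0.0]
ft_force: [-0.7, -0.0, 0.7]
width: 87.9
grasp_force: 0.0
```

Call:
servo_tool:
  plan:
    - [[-1,0.336,0.669,0,0,0,-0.11],[-1,0.336,0.669,0,0,0,-0.11],[-1,0.336,0.669,0,0,0,-0.11],[-1,0.336,0.669,0,0,0,-0.11],[-1,0.336,0.669,0,0,0,-0.11]]

```text
t: 1.35
ee_pos: [441.1, -174.5, 302.5]
orientation: [-3.117, -0.389, 0.0]
ft_force: [-0.8, -0.9, -0.4]
width: 87.4
grasp_force: 0.0
```

Call:
servo_tool:
  plan:
    - [[-1,0.336,0.669,0,0,0,-0.11],[-1,0.336,0.669,0,0,0,-0.11],[-1,0.336,0.669,0,0,0,-0.11],[-1,0.336,0.669,0,0,0,-0.11],[-1,0.336,0.669,0,0,0,-0.11]]

```text
t: 1.77
ee_pos: [508.3, -40.7, 302.5]
orientation: [-3.126, -0.314, 0.001]
ft_force: [0.7, 0.3, 0.7]
width: 88.0
grasp_force: 0.0
```

Call:
servo_tool:
  plan:
    - [[-1,0,-0.03,-0.85,0,0,0],[-1,0,0,-0.85,0,0,0],[-1,0,0,-0.85,0,0,0],[-1,0,0,-0.85,0,0,0],[-1,0,0,-0.73,0,0,0]]

```text
t: 2.18
ee_pos: [507.3, -43.1, 135.4]
orientation: [-3.125, -0.315, 0.002]
ft_force: [0.8, 0.1, -0.3]
width: 87.4
grasp_force: 0.0
```

Call:
servo_tool:
  plan:
    - [[-1,0,0,0,0,0,0],[0.5,0,0,0,0,0,0],[1,0,0,0,0,0,0],[1,0,0,0,0,0,0],[1,0,0,0,0,0,0]]

```text
t: 2.6
ee_pos: [509.2, -43.5, 139.4]
orientation: [3.125, 0.315, 0.005]
ft_force: [0.2, 0.0, 0.7]
width: 64.7
grasp_force: 0.0
```

Call:
servo_tool:
  plan:
    - [[1,0,0,0,0,0,0],[1,0,0,0,0,0,0],[1,0,0,0,0,0,0],[1,0,0,0,0,0,0],[1,0,0,0,0,0,0]]

```text
t: 3.02
ee_pos: [508.1, -43.4, 137.6]
orientation: [3.126, 0.315, 0.0]
ft_force: [-0.1, -0.3, 0.4]
width: 31.2
grasp_force: 0.0
```

Call:
servo_tool:
  plan:
    - [[1,0,0,0,0,0,0],[1,0,0,0,0,0,0],[1,0,0,0,0,0,0],[1,0,0,0,0,0,0],[1,0,0,0,0,0,0]]

```text
t: 3.43
ee_pos: [508.0, -43.4, 137.4]
orientation: [-3.126, -0.315, 0.0]
ft_force: [-0.0, 0.7, -0.3]
width: 16.1
grasp_force: 30.0
```

Call:
servo_tool:
  plan:
    - [[1,0,0,0.1,0,0,0],[1,0,0,0.15,0,0,0],[1,0,0,0.15,0,0,0],[1,0,0,0.15,0,0,0],[1,0,0,0.15,0,0,0]]

```text
t: 3.85
ee_pos: [508.1, -43.4, 166.3]
orientation: [3.126, 0.315, 0.001]
ft_force: [-0.4, 0.4, -2.3]
width: 15.4
grasp_force: 30.0
```

Held at 16 mm with a 2.3 N load, as expected. I lift on and carry it to the tray, turning −22.5°.

Call:
servo_tool:
  plan:
    - [[1,0,0,0.3,0,0,0],[1,0,0,0.5,0,0,0],[1,0,0,0.5,0,0,0],[1,0,0,0.4,0,0,0],[1,0,0,0.3,0,0,0]]

```text
t: 4.27
ee_pos: [508.4, -43.4, 247.6]
orientation: [3.125, 0.315, 0.003]
ft_force: [-0.3, 0.6, -2.9]
width: 16.0
grasp_force: 30.0
```

Call:
servo_tool:
  plan:
    - [[1,-0.08,-0.3,0,0,0,-0.3],[1,-0.08,-0.5,0,0,0,-0.3],[1,-0.08,-0.5,0,0,0,-0.3],[1,-0.08,-0.5,0,0,0,-0.3],[1,-0.08,-0.5,0,0,0,-0.3]]

```text
t: 4.68
ee_pos: [491.1, -136.7, 245.1]
orientation: [-3.14, -0.106, 0.001]
ft_force: [0.6, -0.3, -2.6]
width: 15.4
grasp_force: 30.0
```

Call:
servo_tool:
  plan:
    - [[1,-0.08,-0.5,0,0,0,-0.3],[1,-0.08,-0.5,0,0,0,-0.3],[1,-0.08,-0.5,0,0,0,-0.3],[1,-0.08,-0.5,0,0,0,-0.3],[1,-0.08,-0.5,0,0,0,-0.3]]

```text
t: 5.1
ee_pos: [474.9, -236.8, 245.0]
orientation: [-3.14, 0.1, 0.001]
ft_force: [0.4, -0.5, -2.4]
width: 15.6
grasp_force: 30.0
```

Call:
servo_tool:
  plan:
    - [[1,-0.08,-0.5,0,0,0,-0.3],[1,-0.08,-0.5,0,0,0,-0.3],[1,-0.08,-0.5,0,0,0,-0.3],[1,-0.08,-0.5,0,0,0,-0.3],[1,-0.08,-0.4,0,0,0,-0.3]]

```text
t: 5.52
ee_pos: [458.9, -333.1, 244.9]
orientation: [-3.127, 0.306, 0.001]
ft_force: [0.9, 0.7, -3.2]
width: 15.9
grasp_force: 30.0
```

Call:
servo_tool:
  plan:
    - [[1,0,-0.4,0,0,0,0],[1,0,-0.06,0,0,0,0],[1,0,0,0,0,0,0]]

```text
t: 5.77
ee_pos: [459.6, -350.8, 245.1]
orientation: [-3.127, 0.303, 0.0]
ft_force: [-0.4, -0.5, -2.5]
width: 15.6
grasp_force: 30.0
```

```bash
python3 - <<'E'
from h import *
grab('top','top1.png'); im=grab('scene','scene1.png')
cv2.imwrite('pics/crop2.png',cv2.resize(cv2.imread('pics/scene1.png')[60:300,120:360],None,fx=2.5,fy=2.5))
o=readout.get_obs();print(o['ee_pos'],o['ft_force'],o['width'])
E
```

```text
[ 459.70781128 -349.36205043  245.09542914] [-0.53129597  0.95520071 -2.563139  ] 15.712256678107664
```

View pics/crop2.png

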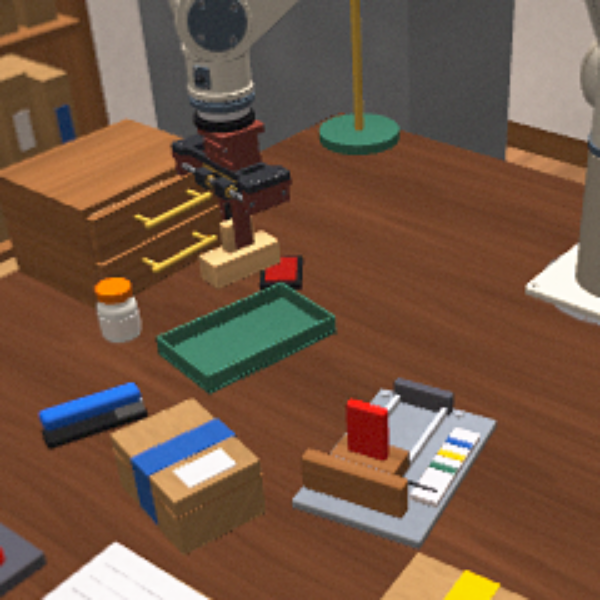

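The picture shows the block (240,258) held level above the tray, parallel to it, and the bystanders undisturbed. I lower it.

Call:
servo_tool:
  plan:
    - [[1,0,0,-0.6,0,0,0],[1,0,0,-0.7,0,0,0],[1,0,0,-0.7,0,0,0],[1,0,0,-0.5,0,0,0],[1,0,0,-0.2,0,0,0]]

```text
t: 6.28
ee_pos: [458.9, -347.8, 134.6]
orientation: [-3.125, 0.299, 0.006]
ft_force: [-0.4, 0.4, -1.7]
width: 15.7
grasp_force: 30.0
```

Call:
servo_tool:
  plan:
    - [[1,0,0,-0.05,0,0,0],[1,0,0,-0.05,0,0,0],[1,0,0,-0.03,0,0,0],[1,0,0,-0.03,0,0,0],[1,0,0,-0.03,0,0,0]]

```text
t: 6.7
ee_pos: [460.6, -350.1, 131.0]
orientation: [3.126, -0.301, 0.003]
ft_force: [0.5, 0.1, -2.3]
width: 16.0
grasp_force: 30.0
```

Call:
servo_tool:
  plan:
    - [[1,0,0,-0.02,0,0,0],[1,0,0,-0.02,0,0,0],[1,0,0,0,0,0,0],[1,0,0,0,0,0,0]]

```text
t: 7.03
ee_pos: [460.1, -349.8, 128.4]
orientation: [3.127, -0.301, 0.0]
ft_force: [0.7, 0.8, -1.7]
width: 15.8
grasp_force: 30.0
```

Call:
servo_tool:
  plan:
    - [[1,0,0,-0.02,0,0,0],[1,0,0,-0.02,0,0,0],[1,0,0,0,0,0,0],[1,0,0,0,0,0,0]]

```text
t: 7.37
ee_pos: [460.1, -349.8, 128.4]
orientation: [3.127, -0.301, 0.0]
ft_force: [-4.4, 4.4, 15.3]
width: 16.0
grasp_force: 30.0
```

Contact at 128.4 mm, exactly the floor height expected. I release and check before rising.

Call:
servo_tool:
  plan:
    - [[1,0,0,0.03,0,0,0],[0.3,0,0,0,0,0,0],[-0.3,0,0,0,0,0,0],[-1,0,0,0,0,0,0],[-1,0,0,0,0,0,0]]

```text
t: 7.78
ee_pos: [460.1, -349.9, 127.7]
orientation: [3.127, -0.301, 0.0]
ft_force: [-0.5, 0.2, 0.5]
width: 38.9
grasp_force: 0.0
```

Call:
servo_tool:
  plan:
    - [[-1,0,0,0,0,0,0],[-1,0,0,0,0,0,0],[-1,0,0,0,0,0,0],[-1,0,0,0,0,0,0],[-1,0,0,0,0,0,0]]

```text
t: 8.2
ee_pos: [460.0, -349.8, 127.8]
orientation: [-3.127, 0.301, 0.0]
ft_force: [-0.4, 0.2, 0.5]
width: 72.3
grasp_force: 0.0
```

Call:
servo_tool:
  plan:
    - [[-1,0,0,0.3,0,0,0],[-1,0,0,0.8,0,0,0],[-1,0,0,0.9,0,0,0],[-1,0,0,0.9,0,0,0],[-1,0,0,0.8,0,0,0]]

```text
t: 8.62
ee_pos: [460.1, -349.7, 278.9]
orientation: [3.126, -0.301, 0.002]
ft_force: [0.3, -0.7, 0.5]
width: 87.8
grasp_force: 0.0
```

Call:
servo_tool:
  plan:
    - [[-1,0.136,0.328,0,0,0,0.9],[-1,0.136,0.328,0,0,0,0.9],[-1,0.136,0.328,0,0,0,0.9],[-1,0.136,0.328,0,0,0,0.9],[-1,0.136,0.328,0,0,0,0.9]]

```text
t: 9.03
ee_pos: [487.4, -283.5, 277.0]
orientation: [3.125, 0.321, 0.001]
ft_force: [0.4, -0.6, 0.5]
width: 87.7
grasp_force: 0.0
```

Call:
servo_tool:
  plan:
    - [[-1,0.136,0.328,0,0,0,0.9],[-1,0.136,0.328,0,0,0,0.9],[-1,0.136,0.328,0,0,0,0.9],[-1,0.136,0.328,0,0,0,0.9],[-1,0.136,0.328,0,0,0,0.9]]

```text
t: 9.45
ee_pos: [514.6, -217.9, 276.8]
orientation: [3.002, 0.924, 0.001]
ft_force: [-0.9, -0.3, -0.2]
width: 87.8
grasp_force: 0.0
```

Call:
servo_tool:
  plan:
    - [[-1,0.136,0.328,0,0,0,0.9],[-1,0.136,0.328,0,0,0,0.9],[-1,0.136,0.328,0,0,0,0.9],[-1,0.136,0.328,0,0,0,0.9],[-1,0.136,0.328,0,0,0,0.9]]

```text
t: 9.87
ee_pos: [541.8, -152.3, 276.8]
orientation: [2.764, 1.492, 0.001]
ft_force: [-0.4, -1.0, -0.3]
width: 87.9
grasp_force: 0.0
```

Call:
servo_tool:
  plan:
    - [[-1,0.136,0.328,0,0,0,0.9],[-1,0.136,0.328,0,0,0,0.9],[-1,0.136,0.328,0,0,0,0.9],[-1,0.136,0.328,0,0,0,0.9],[-1,0.136,0.328,0,0,0,0.9]]

```text
t: 10.28
ee_pos: [569.0, -86.7, 276.9]
orientation: [2.42, 2.003, 0.001]
ft_force: [0.3, 1.1, 0.1]
width: 87.9
grasp_force: 0.0
```

Call:
servo_tool:
  plan:
    - [[-1,0.136,0.328,0,0,0,0.9],[-1,0.136,0.328,0,0,0,0.9],[-1,0.136,0.328,0,0,0,0.9],[-1,0.136,0.328,0,0,0,0.9],[-1,0.136,0.328,0,0,0,0.9]]

```text
t: 10.7
ee_pos: [596.2, -21.1, 276.9]
orientation: [1.982, 2.436, 0.001]
ft_force: [0.1, -0.8, -0.3]
width: 88.1
grasp_force: 0.0
```

```bash
python3 - <<'E'
from h import *
from scipy.spatial.transform import Rotation as R
grab('top','top2.png'); grab('scene','scene2.png')
cv2.imwrite('pics/crop3.png',cv2.resize(cv2.imread('pics/scene2.png')[130:290,150:350],None,fx=3.7,fy=3.7,interpolation=cv2.INTER_CUBIC))
o=readout.get_obs();print(o['ee_pos'],o['qpos'],R.from_rotvec(o['orientation']).as_matrix().round(3))
E
```

```text
[596.57749763 -20.3685356  276.79616998] [-5.41761777e-02  4.12356447e-01  1.71472881e+00  3.37798130e-04
  1.01334097e+00 -2.57852993e-01] [[-0.202  0.979  0.001]
 [ 0.979  0.202  0.   ]
 [-0.     0.001 -1.   ]]
```

View pics/crop3.png

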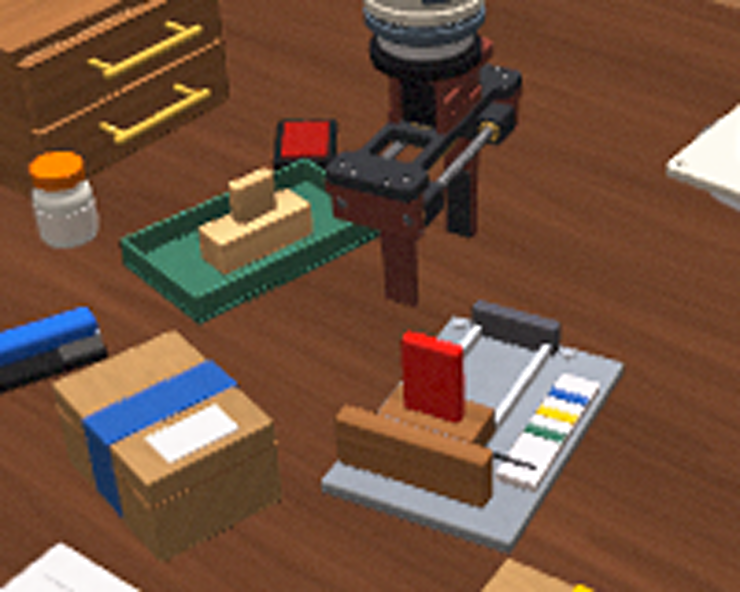

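The block lies flat in the tray (about (255,235) in the crop). The open gripper straddles the handle (435,375), with the jaw still shut. I go down and grip.

Call:
servo_tool:
  plan:
    - [[-1,0,0,-0.6,0,0,0],[-1,0,0,-0.7,0,0,0],[-1,0,0,-0.7,0,0,0],[-1,0,0,-0.6,0,0,0],[-1,0,0,-0.3,0,0,0]]

```text
t: 11.22
ee_pos: [594.4, -22.4, 157.6]
orientation: [-1.989, -2.428, 0.004]
ft_force: [0.6, -0.3, -0.1]
width: 87.6
grasp_force: 0.0
```

Call:
servo_tool:
  plan:
    - [[1,0,0,0,0,0,0],[1,0,0,0,0,0,0],[1,0,0,0,0,0,0],[1,0,0,0,0,0,0],[1,0,0,0,0,0,0]]

```text
t: 11.63
ee_pos: [596.8, -21.9, 161.4]
orientation: [1.987, 2.431, 0.002]
ft_force: [0.6, -0.6, -0.4]
width: 57.9
grasp_force: 0.0
```

Call:
servo_tool:
  plan:
    - [[1,0,0,0,0,0,0],[1,0,0,0,0,0,0],[1,0,0,0,0,0,0],[1,0,0,0,0,0,0],[1,0,0,0,0,0,0]]

```text
t: 12.05
ee_pos: [596.1, -21.8, 159.9]
orientation: [1.988, 2.433, 0.0]
ft_force: [-0.2, -0.3, -0.9]
width: 24.8
grasp_force: 0.0
```

Call:
servo_tool:
  plan:
    - [[1,0,0,0,0,0,0],[1,0,0,0,0,0,0],[1,0,0,0,0,0,0],[1,0,0,0,0,0,0]]

```text
t: 12.38
ee_pos: [596.7, -21.6, 159.8]
orientation: [1.986, 2.433, 0.001]
ft_force: [4.5, 1.5, -3.2]
width: 13.8
grasp_force: 30.0
```

```bash
python3 - <<'E'
from h import *
grab('top','top3.png'); grab('scene','scene3.png')
o=readout.get_obs();print(o['ee_pos'],o['ft_force'],o['width'],o['grasp_force'])
E
```

```text
[596.67832719 -21.62323296 159.87614112] [ 4.30867807  0.54872405 -3.67715618] 13.493749388689759 29.998604357242584
```

Call:
servo_tool:
  plan:
    - [[1,-0.1,-0.02,0,0,0,0],[1,-0.2,-0.04,0,0,0,0],[1,-0.25,-0.05,0,0,0,0],[1,-0.25,-0.05,0,0,0,0],[1,-0.2,-0.04,0,0,0,0]]

```text
t: 12.9
ee_pos: [556.6, -29.9, 159.9]
orientation: [1.986, 2.432, 0.002]
ft_force: [8.2, -0.1, -7.6]
width: 13.7
grasp_force: 30.0
```

Call:
servo_tool:
  plan:
    - [[1,-0.1,-0.02,0,0,0,0],[1,0,0,0,0,0,0],[1,0,0,0,0,0,0],[1,0,0,0,0,0,0],[1,0,0,0,0,0,0]]

```text
t: 13.32
ee_pos: [553.1, -30.7, 159.9]
orientation: [1.986, 2.432, 0.002]
ft_force: [7.1, 0.4, -6.4]
width: 14.1
grasp_force: 30.0
```

```bash
python3 - <<'E'
from h import *
o=readout.get_obs();print(o['ee_pos'],o['ft_force'],o['width'],o['grasp_force'])
grab('top','top4.png'); grab('scene','scene4.png')
a=cv2.imread('pics/scene4.png')[210:280,255:335]; b=cv2.imread('pics/scene3.png')[210:280,255:335]
cv2.imwrite('pics/crop4.png',cv2.resize(np.hstack([b,a]),None,fx=5,fy=5,interpolation=cv2.INTER_CUBIC))
E
```

```text
[553.09972623 -30.68493041 159.85468788] [ 7.12484304  0.37396625 -6.37540293] 14.064492146571666 29.999060332775116
```

View pics/crop4.png

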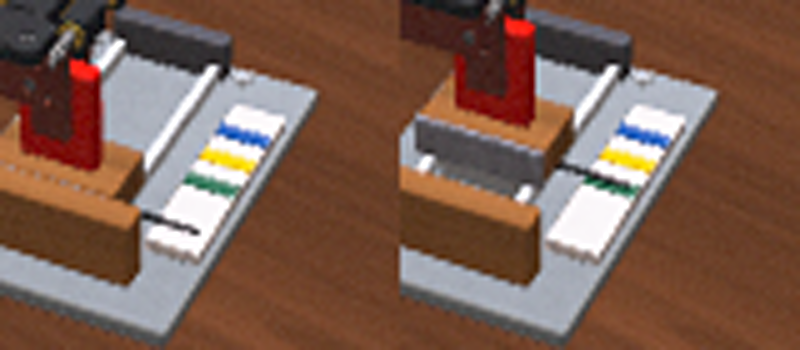

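Left (before the pull), the pointer tip is at about (294.6,256.4) px, unchanged from the shut picture. Right, it runs over the green stripe to about (302,248) px. Numeric check of the travel:

```bash
python3 - <<'E'
from h import *
ex=np.array([.98,.2,0]); ey=np.array([-.2,.98,0])
O=np.array([596.5,-22,0])
G=[cv2.imread(f'pics/scene{i}.png').astype(float).sum(2) for i in(0,3,4)]
# pointer centreline: darkest place along lines of constant clamp y, z=h, compared before/after
for h in(27,30,35):
  for y in(56,66,70):
    xs=np.arange(-70,20,.5); P=O+np.outer(xs,ex)+ey*y+[0,0,h]
    uv=proj('scene',P).astype(np.float32)
    s=[cv2.remap(g.astype(np.float32),uv[:,:1].copy(),uv[:,1:].copy(),cv2.INTER_CUBIC).ravel() for g in G]
    # pointer = darker than in the other picture
    def c(a,b):
        d=np.clip(b-a-60,0,None); return (d*xs).sum()/d.sum() if d.sum()>0 else None
    print(h,y,[np.round(v,1) if v is not None else v for v in (c(s[0],s[2]),c(s[1],s[2]),c(s[2],s[0]))])
print(onz('scene',[[294.6,256.4],[302,247.6]],30))
E
```

```text
27 56 [np.float64(-0.2), np.float64(-0.2), np.float64(-44.4)]
27 66 [np.float64(-0.2), np.float64(-0.2), np.float64(-43.8)]
27 70 [np.float64(0.6), np.float64(0.1), np.float64(-44.2)]
30 56 [np.float64(2.9), np.float64(2.9), np.float64(-41.6)]
30 66 [np.float64(2.9), np.float64(3.0), np.float64(-40.2)]
30 70 [np.float64(3.5), np.float64(2.8), np.float64(-41.7)]
35 56 [np.float64(7.9), np.float64(7.9), np.float64(-35.5)]
35 66 [np.float64(8.1), np.float64(8.1), np.float64(-35.8)]
35 70 [np.float64(7.9), np.float64(7.8), np.float64(-35.3)]
[[582.86263348  64.49629509  30.        ]
 [538.88820036  59.92633949  30.        ]]
```

The pointer moved 44 ± 0.7 mm against a target of 45 mm, within the ±6.5 mm allowed, and the jaw is held. I let it settle for 0.4 s more and hand in.

Call:
servo_tool:
  plan:
    - [[1,-0.015,0,0,0,0,0],[1,0,0,0,0,0,0],[1,0,0,0,0,0,0],[1,0,0,0,0,0,0],[1,0,0,0,0,0,0]]

```text
t: 13.83
ee_pos: [552.6, -30.8, 159.8]
orientation: [1.986, 2.432, 0.002]
ft_force: [7.7, -1.0, -7.2]
width: 14.0
grasp_force: 30.0
```

```bash
python3 -c "
from workcell import close_job
print(close_job())"
```

```text
the job is handed in; nothing more can be done
None
```

The job is handed in at about 14 s: the stop block lies flat in the green tray, and the gripper holds the jaw with its pointer on the green stripe (about 44.5 mm measured, 45 mm target), but the hand-in returned no verdict.

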